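# Fit the swivel clamp on the key machine and set its dial to the index finger

## Robot

A 7-joint arm with a two-finger parallel gripper is mounted at the origin on the work surface. World frame = base frame: x ahead of the robot, y to its left, z up, the work surface at z = 0. Lengths are in m, angles in rad, forces in N, time in s.
With the tool pointing down it reaches from about 0.4 to 0.85 m from the base axis. Payload 4.4 kg.
Tool frame: the origin (TCP) lies midway between the tips of the shut fingers; the grasp point (between the pads) lies grasp_offset behind it (grasp_offset is the distance from the TCP to the grasp point, in m); y points along the fingers, x is the direction in which the jaws open and shut, and the axes are right-handed (so a half turn about y gives the same grasp; the last joint's range is limited). The gripper opens to 94 mm and grips with 3 to 60 N. Pads are 16 mm wide; open, the fingers measure 119 mm over their backs; the gripper's body (75 mm by 177 mm) begins 78 mm behind the grasp point.
Start: joints at [-1.375, 0.628, 0.038, 1.517, -0.027, 0.996, -0.02], TCP at [0.168, 0.628, 0.205] pointing down, gripper open.
Joint ranges: [-3.06, 3.06], [-0.37, 2.12], [-1.25, 1.32], [0.18, 2.47], [-1.1, 4.24], [0.23, 1.98], [-2.94, 2.94]. Speed limits (rad/s): [2.57, 2.57, 3.14, 3.14, 3.14, 3.14, 3.14].

## Interface

Orientations are given as a unit quaternion [x, y, z, w].
In Python, from bench import observe, camera, calibration, finish_job, grasp_offset gives the robot as it stands. The module is installed in compiled form; this text tells all that it offers.
- The arm moves only by the shell command python3 -m creep 'ROWS' [FORCE]. ROWS is JSON, a list of rows, each a list of 3 entries, a list of its own where there are three numbers: the closure, from 0 (fully open) to 1 (shut), then the shift along the tool's x, y, z in m, then the turn about the tool's y in degrees. In form: [[claw, [x, y, z], spin], ...]. A call has 1 to 20 rows; each row is the pose to reach, as a shift and turn from the pose commanded when the call began, along the tool's axes at that moment; what a row does not reach only later rows make up. A row lasts 1/10 s, in which the tool goes at most 50 mm and 8.59 degrees, less where a joint would pass 70% of its speed; a pose out of reach is approached as far as the arm can. A call with a gripper value outside its range is refused whole. The fingers move at their own pace and stop on an object; FORCE is the grip in N (left out, the last holds). Time passes only in rows, so rows that repeat a pose let the fingers close. It gives the time, the measured TCP pose, the force and the opening at its end, in the units of the state.
- observe(): the state, without advancing time (a new reading comes with each control period).
- camera(name): name is "scene" or "top" or "wrist"; returns the picture (480x640x3 uint8, red, green, blue); there is no depth.
- calibration(name): a dict with "fx", "fy", "cx", "cy" (pixels), "k1" (the pictures are not rectified: a ray, as slopes to the right and down, at radius r is drawn at 1 + k1 r^2 times it, then the intrinsics apply), "R" (3x3) and "t" (3): a world point X has camera coordinates R X + t; the wrist camera has in their place "tool_from_camera" (4x4, takes a point from camera to tool coordinates, whose origin is the TCP and whose axes are the tool frame's). Camera axes: x right, y down, z forward; pixel columns grow to the right and rows downward; lengths in m; the calibration is good to about 2 mm. A picture is of the moment at which its call begins: read the wrist's pose just before it. calibration takes no time and is no camera call.
- finish_job(): hands the job in, once; it reports no verdict.
The state is a dict: "t": time; "joints": joint angles; "qvel": joint speeds; "joint_efforts": joint torques, N m; "eef_pos": TCP position; "ee_rot": TCP orientation; "force": force on the tool from outside, world axes, zero at the start; "ft_torque": the same for the moment, N m; "width": finger opening in m.
Only numpy, scipy, OpenCV 4.12 (cv2) and the standard library are available. Lean on these libraries where they do the work, as an engineer would, in place of code of your own. Each camera call takes 0.05 s, during which the arm holds its last target.

## Task

Set up the key-cutting machine: carry the loose swivel clamp, holding it by its metal block and not by its dial, and set it down flat in the seat on the machine's bed, with its jaws towards the open front and its plain back to the tall stop; do not drop it in. Then let go, take hold of the dial's grip bar and turn it until the white pointer line points straight at the tip of the machine's index finger. Leave the bottle, the padlock and the screwdriver where they are.

Things in the scene. Friction and masses are not known exactly. Their poses are not given: they have to be found in the camera images.
- clamp: loose swivel clamp, 0.6 kg: aluminium block, 54 mm along x, 58 mm along y, 40 mm tall, dial on top; two steel jaw plates, 40 mm wide, stick out 19 mm from its -x face, 14 to 34 mm up. Grip it by its plain +-y sides. Origin: centre of the underside, z up. Starts upright on the counter, jaws roughly towards the robot.
- dial: dial on the clamp, turns about its vertical centre line. Steel disc, 50 mm across, 4 mm thick; on it a black grip bar along x, from x -20 to +14 mm, 12 mm wide, top 26 mm above the origin. Origin: on the axis, at the block's top face. +x: to the end with the white line. Friction 0.05 N m, stays where left, limits 2.9 rad either side of the clamp's +x.
- pointer (a point): outer end of the white pointer line (painted on the bar's top and the disc), at the disc's rim, 25 mm from the axis. At the start it stands 1.1 to 2.2 rad clockwise, seen from above, of the clamp's +x, so the way to the index is counter-clockwise, 0.6 to 2.7 rad: one grasp may not be enough.
- seat (a point): centre of the clamp's seat, on the bed's top, 45 mm above the counter. x points to the back stop (away from the robot), z up; the seated clamp's x lies along it. Faces at the foot: back stop at x +29.5 mm (44 wide, 25 tall), front lip at x -29.5 mm (7 tall, below the jaws), four corner pieces at y +-31.5 mm (7 tall, x 16 to 26 mm either way), all flared at the top: 2.5 mm play all round.
- machine: the fixed grey key machine; origin on the counter under the seat's centre, same axes as the seat. Its bed reaches 75 mm in x and 65 mm in y from the centre; its housing, 170 mm tall, stands to the right (-y), from 170 mm off the centre, with the cutter wheel in front of it from 145 mm; the motor lies beyond.
- index: the index finger: fixed steel post, 41 mm tall, on the bed behind the stop, with a pointed level tip aimed at the seat's centre line; tip 42 mm from it and 36 mm above the bed (just below the seated block's top). Origin: the seat's centre, on the bed; +x points from there to the finger, within 0.5 rad of the seat's +x.
- oil_bottle: grey oil bottle, 48 mm diameter, 120 mm tall, standing on the counter; origin under its centre. Leave alone.
- padlock: brass padlock with steel shackle lying flat, 80 x 50 x 22 mm, origin under its body's centre. Leave alone.
- screwdriver: screwdriver lying on the counter, along its x; origin under it. Leave alone.
Mind the look-alikes: they are no part of the job. There is more than one size of the clamp; the job needs the largest.

How it is judged:
By the outcome, as a careful person would: the job done as asked, in the order asked, and still so for the second after the job is handed in, with the robot touching nothing.
It also fails if it takes over 58 s, if anything falls off the work surface, if the arm or the gripper's body presses on something with over 40 N, if the wrist force passes 120 N, or if a joint passes its speed limit or range.

## Working session

There is one attempt and no reset: what is moved stays moved. The work goes in short steps, Python scripts to look and compute and a shell command to move; the robot and the scene stay as the last step left them, time stands still between calls to the robot, and variables do not carry over. Pictures are saved under pics/ and viewed, and the job is handed in when it is done.

```bash
mkdir -p pics; python3 - <<'E'
from bench import observe,camera,calibration,grasp_offset
import cv2
print(observe(),grasp_offset)
for n in("scene","top","wrist"):
    print(n,calibration(n)); cv2.imwrite(f"pics/{n}0.png",camera(n)[:,:,::-1])
E
```

```text
{'t': 0.0, 'joints': array([-1.37480183,  0.62931721,  0.0384477 ,  1.51833837, -0.02699261,
        0.99632003, -0.01998373]), 'qvel': array([ 9.31918150e-04,  9.21799642e-05, -2.98360146e-04, -5.08993446e-04,
       -2.72713726e-04, -7.76486912e-05, -4.01516136e-04]), 'joint_efforts': array([ 4.24105638e-04, -5.49713087e+01,  1.14386983e+00, -1.86637831e+01,
       -5.20198233e-02,  2.37098825e-02,  1.67235626e-04]), 'eef_pos': array([0.16803553, 0.62721976, 0.20458247]), 'ee_rot': array([ 0.56139106,  0.42994904, -0.43098115, -0.56057038]), 'force': array([-0.85444926,  0.67684697, -0.2604164 ]), 'ft_torque': array([-0.01171042, -0.02042498, -0.01539951]), 'width': 0.09383682827983693} 0.0188
scene {'fx': 580.1137275618306, 'fy': 580.1137275618306, 'cx': 314.0138231338517, 'cy': 228.9871125652391, 'k1': -0.10446251723545912, 'R': array([[ 0.74936862,  0.66188789,  0.0187376 ],
       [ 0.42503412, -0.45912627, -0.78009554],
       [-0.50773287,  0.59254324, -0.62537976]]), 't': array([-0.50264887, -0.09477865,  1.12028967])}
top {'fx': 469.5754996516814, 'fy': 469.5754996516814, 'cx': 313.5570915307224, 'cy': 242.76585809441823, 'k1': -0.12507741637327438, 'R': array([[ 0.02871038, -0.99956889,  0.00614333],
       [-0.98426079, -0.02934174, -0.17426919],
       [ 0.17437432, -0.0010433 , -0.98467889]]), 't': array([0.14738337, 0.56110087, 0.85650929])}
wrist {'fx': 396.09432550425083, 'fy': 396.09432550425083, 'cx': 317.37026062136727, 'cy': 239.0728674527907, 'k1': -0.0024325144877029303, 'tool_from_camera': array([[ 9.99999713e-01,  5.29575633e-04,  5.42490447e-04,
         1.52349384e-03],
       [-3.73067500e-04, -2.79188747e-01,  9.60236171e-01,
        -1.78481977e-01],
       [ 6.59974906e-04, -9.60236098e-01, -2.79188469e-01,
         7.99383701e-02],
       [ 0.00000000e+00,  0.00000000e+00,  0.00000000e+00,
         1.00000000e+00]])}
```

View pics/scene0.png

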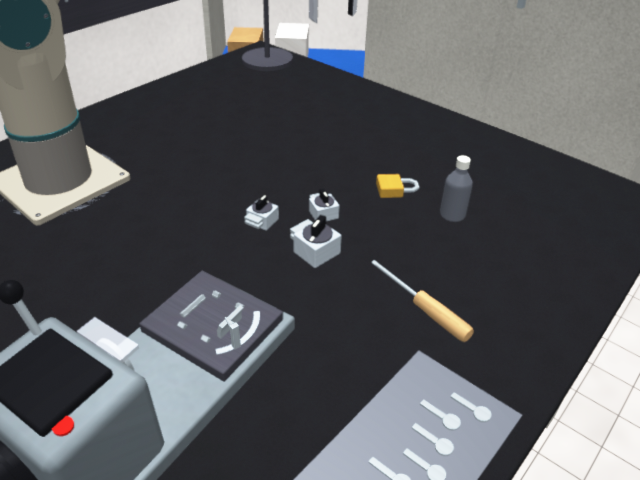

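View pics/top0.png

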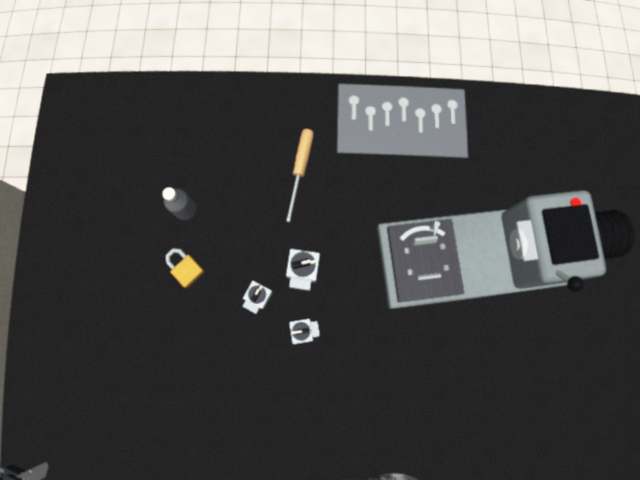

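View pics/wrist0.png

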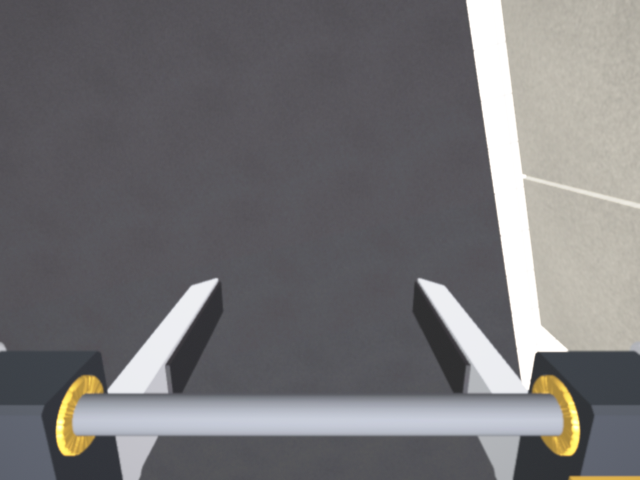

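The big clamp is at about (303,268) in the top view, and the seat is at about (427,258). I'll zoom in on both.

```bash
cat > h.py <<'E'
import numpy as np,cv2
from bench import observe,camera,calibration,grasp_offset
from scipy.spatial.transform import Rotation as Ro
def K(c): return np.array([[c['fx'],0,c['cx']],[0,c['fy'],c['cy']],[0,0,1]])
def D(c): return np.array([c['k1'],0,0,0,0.])
def ext(name,st=None):
    c=calibration(name)
    if name!='wrist': return c,np.array(c['R']),np.array(c['t'])
    T=np.eye(4);T[:3,:3]=Ro.from_quat(st['ee_rot']).as_matrix();T[:3,3]=st['eef_pos']
    W=np.linalg.inv(T@c['tool_from_camera']);return c,W[:3,:3],W[:3,3]
def px2w(name,uv,z,st=None):
    c,R,t=ext(name,st)
    p=cv2.undistortPoints(np.array(uv,float).reshape(-1,1,2),K(c),D(c)).reshape(-1,2)
    d=np.c_[p,np.ones(len(p))]@R; o=-R.T@t
    s=(np.broadcast_to(z,(len(p),))-o[2])/d[:,2]
    return o+d*s[:,None]
def w2px(name,X,st=None):
    c,R,t=ext(name,st)
    return cv2.projectPoints(np.array(X,float).reshape(-1,1,3),cv2.Rodrigues(R)[0],t,K(c),D(c))[0].reshape(-1,2)
E
python3 - <<'E'
import cv2
a=cv2.imread('pics/top0.png')
x=cv2.resize(a[235:300,275:345],None,fx=8,fy=8,interpolation=cv2.INTER_CUBIC);cv2.imwrite('pics/tc.png',x)
x=cv2.resize(a[205:315,370:480],None,fx=5,fy=5,interpolation=cv2.INTER_CUBIC);cv2.imwrite('pics/ts.png',x)
a=cv2.imread('pics/scene0.png')
x=cv2.resize(a[260:380,130:300],None,fx=4.5,fy=4.5,interpolation=cv2.INTER_CUBIC);cv2.imwrite('pics/ss.png',x)
E
```

```text
(no output)
```

View pics/tc.png

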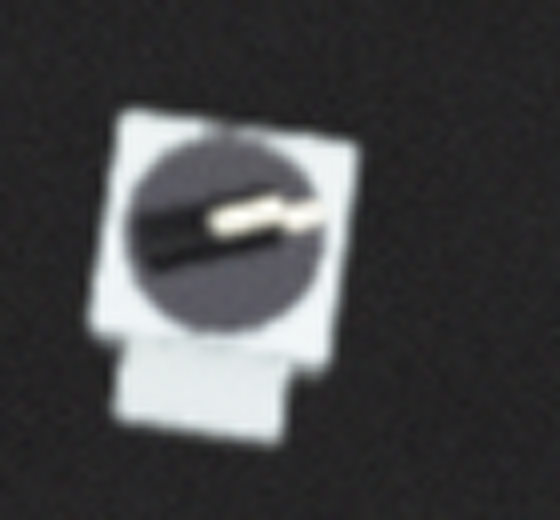

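View pics/ts.png

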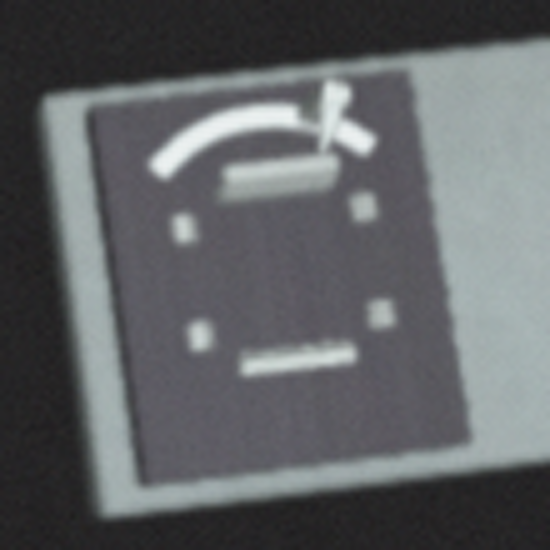

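View pics/ss.png

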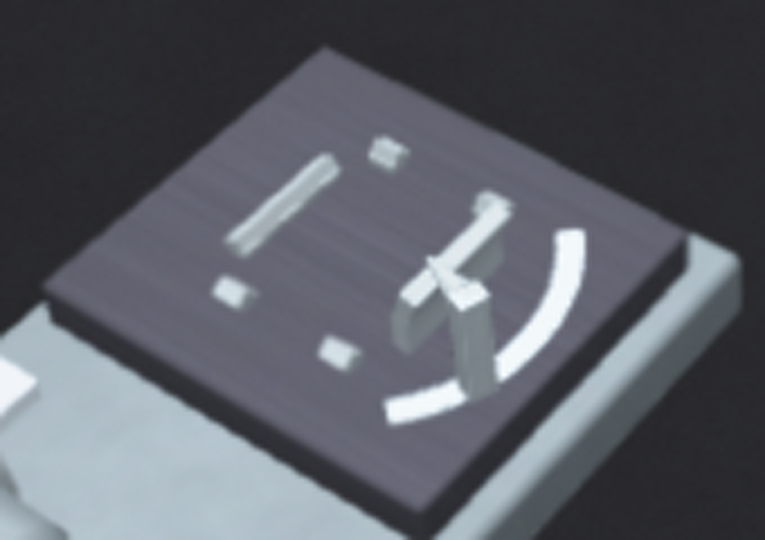

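```bash
python3 - <<'E'
from h import *
np.set_printoptions(precision=4,suppress=True)
c,R,t=ext('top');print('cam',-R.T@t)
f=lambda P,s,o:(np.array(P,float)+.5)/s-.5+np.array(o)
cl=px2w('top',f([(118,108),(358,145),(330,375),(90,335)],8,(275,235)),.04)
print(cl,cl.mean(0));
for i in range(4):
    d=cl[(i+1)%4]-cl[i];print(np.linalg.norm(d),np.degrees(np.arctan2(d[1],d[0])))
dc=px2w('top',f([(226,232)],8,(275,235)),.044);print('disc',dc)
p=px2w('top',f([(318,214)],8,(275,235)),.044);print('ptr',p,np.degrees(np.arctan2(*(p-dc)[0,1::-1])))
b=px2w('top',f([(90,105),(408,72),(470,440),(140,485)],5,(370,205)),.045);print(b,b.mean(0))
for i in range(4):
    d=b[(i+1)%4]-b[i];print(np.linalg.norm(d),np.degrees(np.arctan2(d[1],d[0])))
s=px2w('top',f([(184,229),(364,207),(381,314),(200,336)],5,(370,205)),.052);print(s,s.mean(0))
print('index tip',px2w('top',f([(325,152)],5,(370,205)),.081))
print('sc',px2w('scene',f([(432,260)],4.5,(130,260)),.081))
b=px2w('scene',f([(325,47),(685,237),(422,513),(45,287)],4.5,(130,260)),.045);print(b,b.mean(0))
for i in range(4):
    d=b[(i+1)%4]-b[i];print(np.linalg.norm(d),np.degrees(np.arctan2(d[1],d[0])))
E
```

```text
cam [0.3987 0.1647 0.9403]
[[0.5463 0.2105 0.04  ]
 [0.5389 0.152  0.04  ]
 [0.4828 0.1572 0.04  ]
 [0.4908 0.2152 0.04  ]] [0.5147 0.1837 0.04  ]
0.05897451386392567 -97.16429548944934
0.05630760561372215 174.6741840612227
0.05850244343772848 82.22162830331672
0.05569838661548225 -4.816303304363957
disc [[0.5162 0.1832 0.044 ]]
ptr [[0.5212 0.1612 0.044 ]] -77.13715769616255
[[ 0.5956  0.0198  0.045 ]
 [ 0.6131 -0.1073  0.045 ]
 [ 0.4681 -0.1288  0.045 ]
 [ 0.4481  0.0002  0.045 ]] [ 0.5312 -0.054   0.045 ]
0.12835645899738116 -82.18013793340089
0.14657349799592836 -171.55654520658695
0.13059147860585651 98.83309289909324
0.1488753924971367 7.581495076275817
[[ 0.5464 -0.0156  0.052 ]
 [ 0.5571 -0.0864  0.052 ]
 [ 0.5154 -0.0923  0.052 ]
 [ 0.5051 -0.0216  0.052 ]] [ 0.531 -0.054  0.052]
index tip [[ 0.5725 -0.0636  0.081 ]]
sc [[ 0.572  -0.0622  0.081 ]]
[[ 0.4477 -0.0022  0.045 ]
 [ 0.5951  0.0172  0.045 ]
 [ 0.6138 -0.1075  0.045 ]
 [ 0.4677 -0.1292  0.045 ]] [ 0.5311 -0.0554  0.045 ]
0.14864330430519265 7.474354707655453
0.1260765253891107 -81.47475096500132
0.14772716113776668 -171.54418696626374
0.12862678271359426 98.9222522620212
```

```bash
cat >> h.py <<'E'
def goal(p,ang,z=None):
    """shift in tool axes & spin (deg) to bring TCP to p with tool x along world angle ang (deg), mod 180"""
    s=observe();R=Ro.from_quat(s['ee_rot']).as_matrix()
    a=np.degrees(np.arctan2(R[1,0],R[0,0]))
    # spin about tool y (pointing down): +spin lowers world yaw
    d=-(ang-a)*np.sign(-R[2,1]); d=(d+90)%180-90
    print('toolx ang',a,'tooly',R[:,1],'shift mm',1e3*R.T@(np.array(p)-s['eef_pos']),'spin',d,'pos',s['eef_pos'],'F',s['force'],'w',s['width'],'t',s['t'],'j',np.round(s['joints'],2))
E
python3 - <<'E'
from h import *
np.set_printoptions(precision=4,suppress=True)
goal([.5155,.1835,.2],83.5)
R=Ro.from_quat(observe()['ee_rot']).as_matrix();print(R)
E
```

```text
toolx ang 74.99810340280752 tooly [-0.0003 -0.0013 -1.    ] shift mm [-338.8257    5.2805 -450.4664] spin -8.501896597192484 pos [0.1681 0.6274 0.2048] F [ 0.1181 -0.5386 -0.4103] w 0.09412830515007724 t 0.15 j [-1.37  0.63  0.04  1.52 -0.03  1.   -0.02]
[[ 0.2589 -0.0003 -0.9659]
 [ 0.9659 -0.0013  0.2589]
 [-0.0014 -1.     -0.    ]]
```

```bash
python3 -m creep '[[0,[-0.01,0,-0.013],0],[0,[-0.03,0,-0.04],-0.5],[0,[-0.055,0,-0.073],-1],[0,[-0.08,0,-0.106],-2],[0,[-0.105,0,-0.14],-3],[0,[-0.13,0,-0.173],-3.5],[0,[-0.155,0,-0.206],-4],[0,[-0.18,0,-0.239],-5],[0,[-0.205,0,-0.273],-5.5],[0,[-0.23,0,-0.306],-6],[0,[-0.255,0,-0.339],-7],[0,[-0.28,0,-0.372],-7.5],[0,[-0.305,0,-0.405],-8],[0,[-0.325,0,-0.432],-8.5],[0,[-0.335,0,-0.446],-8.5],[0,[-0.339,0,-0.45],-8.5],[0,[-0.339,0,-0.45],-8.5],[0,[-0.339,0,-0.45],-8.5],[0,[-0.339,0,-0.45],-8.5]]'; python3 - <<'E'
from h import *
np.set_printoptions(precision=4,suppress=True)
goal([.5155,.1835,.2],83.5)
s=observe();im=camera('wrist')[:,:,::-1].copy();cv2.imwrite('pics/w1.png',im)
cv2.imwrite('pics/w1c.png',cv2.resize(im[120:400,140:500],None,fx=2.1,fy=2.1,interpolation=cv2.INTER_CUBIC))
import pickle;pickle.dump(s,open('w1.pkl','wb'))
E
```

```text
t: 2.05
eef_pos: [0.5142, 0.1853, 0.2055]
ee_rot: [-0.527, -0.471, 0.471, 0.527]
force: [-0.2, -0.2, 0.1]
width: 0.094
toolx ang 83.63360469169152 tooly [-0.0005  0.0006 -1.    ] shift mm [-1.6608  5.5026 -1.5162] spin 0.13360469169151656 pos [0.5142 0.1853 0.2055] F [-0.1614 -0.1992  0.052 ] w 0.0939862559495074 t 2.05 j [-0.41  0.48  0.02  1.81 -0.02  0.85  1.08]
```

View pics/w1.png

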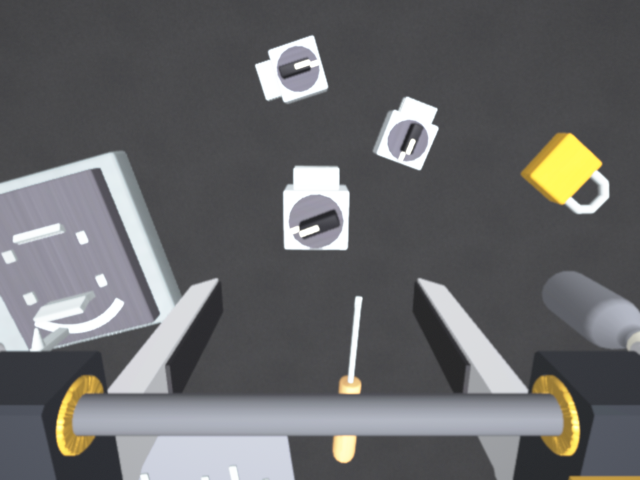

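```bash
python3 - <<'E'
import cv2
im=cv2.imread('pics/w1.png')
cv2.imwrite('pics/w1c.png',cv2.resize(im[155:260,270:365],None,fx=6,fy=5.7,interpolation=cv2.INTER_CUBIC)[:598])
E
```

```text
(no output)
```

View pics/w1c.png

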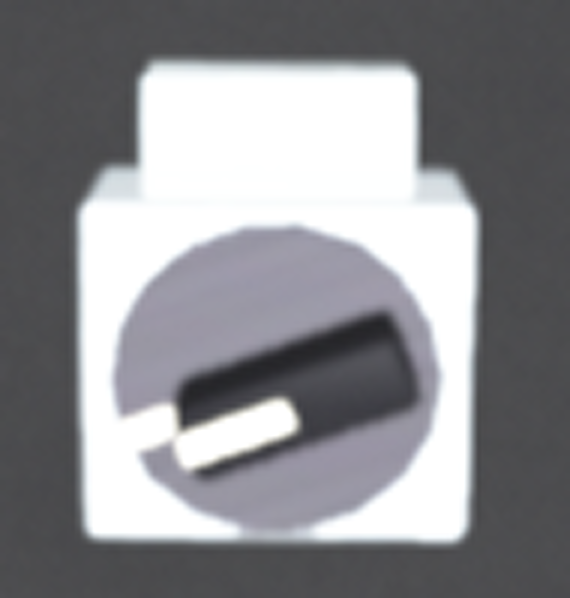

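```bash
python3 - <<'E'
from h import *
import pickle
np.set_printoptions(precision=4,suppress=True)
s=pickle.load(open('w1.pkl','rb'))
f=lambda P:np.c_[[(p[0]+.5)/6-.5+270 for p in P],[(p[1]+.5)/5.7-.5+155 for p in P]]
c=px2w('wrist',f([(80,203),(474,203),(466,541),(86,540)]),.04,s);print(c,c.mean(0))
for i in range(4):
    d=c[(i+1)%4]-c[i];print(np.linalg.norm(d),np.degrees(np.arctan2(d[1],d[0])))
d=px2w('wrist',f([(278,378)]),.044,s);p=px2w('wrist',f([(125,440)]),.044,s);print(d,p,np.degrees(np.arctan2(*(p-d)[0,1::-1])))
goal(np.r_[(c.mean(0)*.6+d[0]*.4)[:2],.006],83.5)
E
```

```text
[[0.487  0.1596 0.04  ]
 [0.4933 0.2166 0.04  ]
 [0.5473 0.2106 0.04  ]
 [0.5407 0.1532 0.04  ]] [0.5171 0.185  0.04  ]
0.05733775126697444 83.6645289331953
0.05433119947148487 -6.352706780180481
0.057715591761944116 -96.50855933647689
0.05415827338698184 173.24778351763052
[[0.5166 0.1853 0.044 ]] [[0.5239 0.1617 0.044 ]] -72.67797747530679
toolx ang 83.63052723079308 tooly [-0.0004  0.0004 -1.    ] shift mm [  0.1255 199.4886  -2.6631] spin 0.13052723079307782 pos [0.5143 0.1852 0.2055] F [-0.3636 -0.4674  0.7566] w 0.09416390316821216 t 2.1 j [-0.41  0.48  0.02  1.81 -0.02  0.85  1.08]
```

```bash
python3 -m creep '[[0,[0,0.01,-0.001],0],[0,[0,0.03,-0.002],0],[0,[0,0.06,-0.0027],0],[0,[0,0.09,-0.0027],0],[0,[0,0.12,-0.0027],0],[0,[0,0.15,-0.0027],0],[0,[0,0.172,-0.0027],0],[0,[0,0.188,-0.0027],0],[0,[0,0.197,-0.0027],0],[0,[0,0.199,-0.0027],0],[0,[0,0.199,-0.0027],0],[0,[0,0.199,-0.0027],0]]' 35 && python3 -m creep '[[1,[0,0,0],0],[1,[0,0,0],0],[1,[0,0,0],0],[1,[0,0,0],0],[1,[0,0,0],0],[1,[0,0,0],0],[1,[0,0,0],0],[1,[0,0,0],0]]' 35
```

```text
t: 3.3
eef_pos: [0.5184, 0.1839, 0.0072]
ee_rot: [0.528, 0.471, -0.47, -0.527]
force: [0.8, 0.3, 0.0]
width: 0.0937
t: 4.1
eef_pos: [0.5178, 0.1836, 0.0065]
ee_rot: [0.528, 0.471, -0.471, -0.528]
force: [0.3, 0.3, 2.6]
width: 0.0579
```

```bash
python3 -m creep '[[1,[0,-0.003,0],0],[1,[0,-0.012,0],0],[1,[0,-0.03,0],0],[1,[0,-0.055,0],0],[1,[0,-0.08,0],0],[1,[0,-0.105,0],0],[1,[0,-0.12,0],0],[1,[0,-0.128,0],0],[1,[0,-0.13,0],0],[1,[0,-0.13,0],0],[1,[0,-0.13,0],0]]'; python3 - <<'E'
from h import *
np.set_printoptions(precision=4,suppress=True)
goal([.531,-.0545,.14],98.1)
s=observe();im=camera('wrist')[:,:,::-1].copy();cv2.imwrite('pics/w2.png',im)
import pickle;pickle.dump(s,open('w2.pkl','wb'))
E
```

```text
t: 5.2
eef_pos: [0.517, 0.1834, 0.1355]
ee_rot: [-0.527, -0.47, 0.472, 0.528]
force: [-0.2, 0.3, -4.8]
width: 0.0576
toolx ang 83.50396821364545 tooly [-0.0019 -0.0007 -1.    ] shift mm [-234.7891   -4.338   -40.7782] spin -14.596031786354544 pos [0.517  0.1834 0.1355] F [-0.1544  0.2878 -4.7882] w 0.05760265776811519 t 5.2 j [-0.41  0.58  0.02  1.87 -0.02  0.69  1.08]
```

View pics/w2.png

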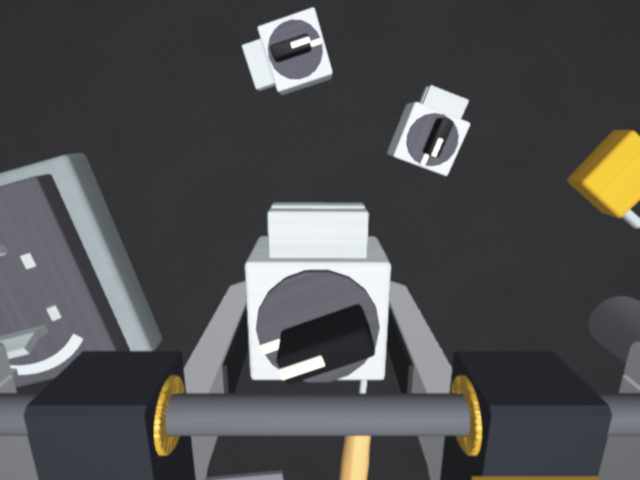

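```bash
python3 - <<'E'
from h import *
import pickle
np.set_printoptions(precision=4,suppress=True)
s=pickle.load(open('w2.pkl','rb'));R=Ro.from_quat(s['ee_rot']).as_matrix()
c=px2w('wrist',[(247,265),(390,265),(383,379),(251,380)],s['eef_pos'][2]+.0335,s)
tl=(c-s['eef_pos'])@R;print(tl,tl.mean(0))
im=cv2.imread('pics/w2.png');cv2.imwrite('pics/w2c.png',cv2.resize(im[230:400,230:410],None,fx=3.5,fy=3.5))
E
```

```text
[[-0.026  -0.0334  0.027 ]
 [ 0.0296 -0.0335  0.0271]
 [ 0.0293 -0.0336 -0.0243]
 [-0.0268 -0.0335 -0.0249]] [ 0.0015 -0.0335  0.0012]
```

View pics/w2c.png

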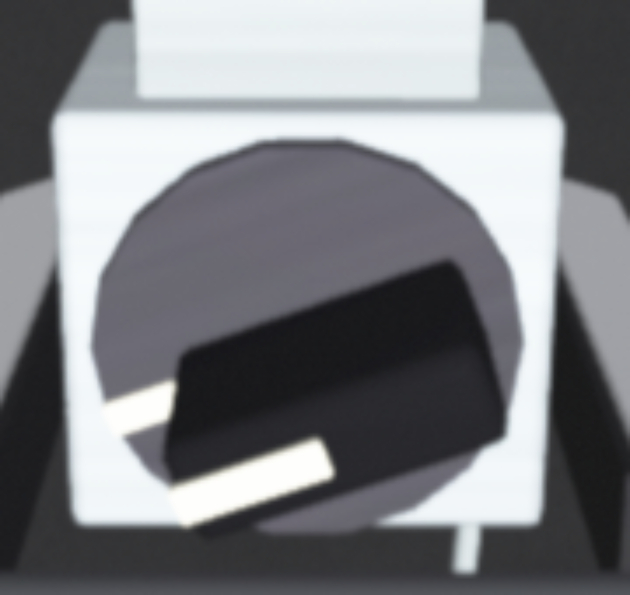

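```bash
python3 - <<'E'
from h import *
import pickle
np.set_printoptions(precision=4,suppress=True)
s=pickle.load(open('w1.pkl','rb'))
c=px2w('wrist',[(9,257),(82,237),(101,280),(30,298)],.052,s);print(c,c.mean(0))
im=cv2.imread('pics/w1.png');cv2.imwrite('pics/w1s.png',cv2.resize(im[210:360,0:190],None,fx=4,fy=4,interpolation=cv2.INTER_CUBIC))
E
```

```text
[[ 0.5172 -0.0882  0.052 ]
 [ 0.5064 -0.0188  0.052 ]
 [ 0.5476 -0.0128  0.052 ]
 [ 0.5577 -0.0819  0.052 ]] [ 0.5322 -0.0504  0.052 ]
```

View pics/w1s.png

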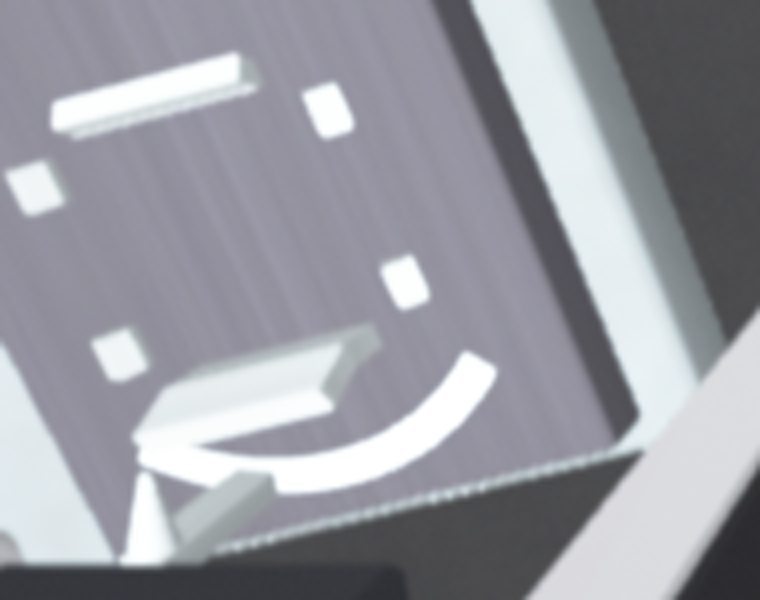

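```bash
python3 -m creep '[[1,[-0.003,-0.002,0],0],[1,[-0.015,-0.006,-0.002],-1],[1,[-0.032,-0.012,-0.004],-3],[1,[-0.052,-0.018,-0.007],-5],[1,[-0.072,-0.024,-0.010],-7],[1,[-0.092,-0.028,-0.013],-9],[1,[-0.112,-0.028,-0.016],-11],[1,[-0.13,-0.028,-0.018],-13],[1,[-0.142,-0.028,-0.02],-14],[1,[-0.146,-0.028,-0.02],-14.6],[1,[-0.147,-0.028,-0.02],-14.6],[1,[-0.147,-0.028,-0.02],-14.6],[1,[-0.147,-0.028,-0.02],-14.6]]'; python3 - <<'E'
from h import *
np.set_printoptions(precision=4,suppress=True)
goal([.531,-.0545,.14],98.1)
s=observe();im=camera('wrist')[:,:,::-1].copy();cv2.imwrite('pics/w3.png',im)
import pickle;pickle.dump(s,open('w3.pkl','wb'))
E
```

```text
t: 6.55
eef_pos: [0.521, 0.0364, 0.1644]
ee_rot: [0.463, 0.534, -0.534, -0.463]
force: [0.1, -0.2, -5.1]
width: 0.0579
toolx ang 98.16469324462561 tooly [-0.0001  0.0005 -1.    ] shift mm [-91.3744  24.3602   3.0063] spin 0.06469324462561588 pos [0.521  0.0364 0.1644] F [ 0.1427 -0.1558 -5.1325] w 0.05790188279082208 t 6.55 j [-0.08  0.5  -0.06  1.92  0.04  0.73  1.54]
```

View pics/w3.png

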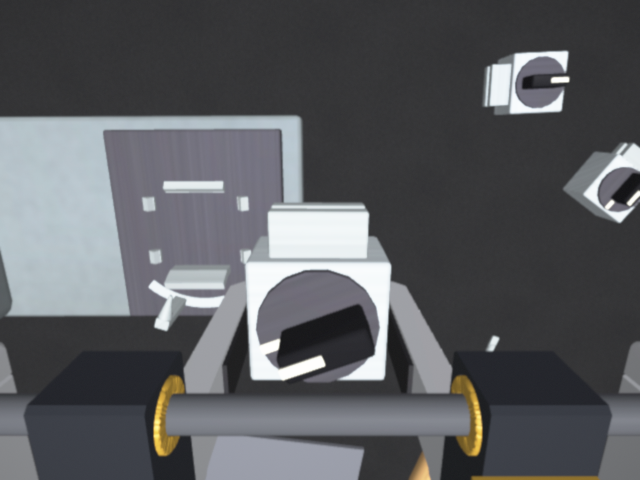

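```bash
python3 - <<'E'
import cv2
im=cv2.imread('pics/w3.png');cv2.imwrite('pics/w3s.png',cv2.resize(im[115:335,95:305],None,fx=3.5,fy=2.7,interpolation=cv2.INTER_CUBIC))
E
```

```text
(no output)
```

View pics/w3s.png

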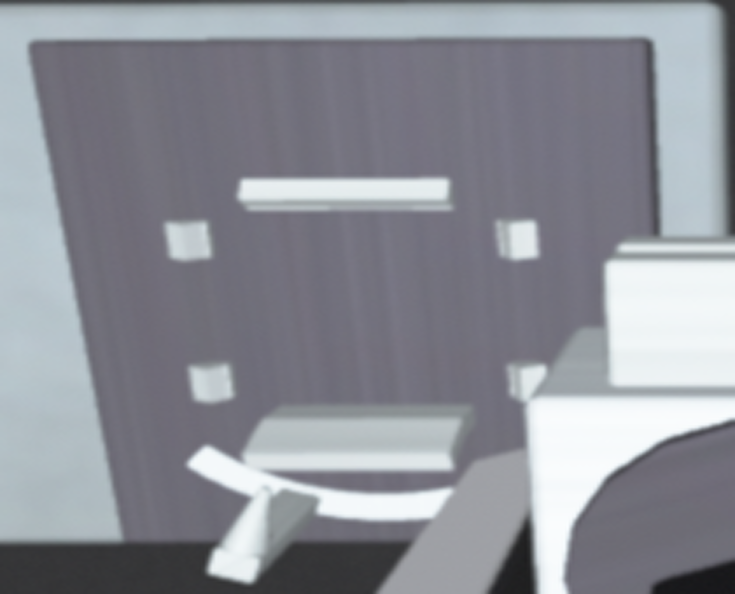

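```bash
python3 - <<'E'
from h import *
import pickle
np.set_printoptions(precision=4,suppress=True)
s=pickle.load(open('w3.pkl','rb'));R=Ro.from_quat(s['ee_rot']).as_matrix()
f=lambda P:np.c_[[(p[0]+.5)/3.5-.5+95 for p in P],[(p[1]+.5)/2.7-.5+115 for p in P]]
def tl(P,z):
    c=px2w('wrist',f(P),z,s); t=(c-s['eef_pos'])@R; return c,t
for n,P,z in [('plate TL TR BL Rmid Lmid',[(32,43),(652,39),(122,542),(660,235),(65,235)],.045),('lip foot',[(248,209),(454,209)],.045),('corners foot inner? centres top',[(190,240),(518,239),(212,381)],.05),('stop top front edge?',[(244,459),(452,459)],.07),('tip',[(263,488)],.081)]:
    c,t=tl(P,z);print(n);print(np.c_[c[:,:2],t[:,[0,2]]])
E
```

```text
plate TL TR BL Rmid Lmid
[[ 0.4689 -0.1268 -0.1542  0.0747]
 [ 0.4496  0.0004 -0.0255  0.0758]
 [ 0.6155 -0.1066 -0.155  -0.0733]
 [ 0.5023  0.0084 -0.0251  0.0224]
 [ 0.5208 -0.12   -0.1548  0.0224]]
lip foot
[[ 0.5077 -0.0807 -0.1141  0.0298]
 [ 0.5013 -0.0366 -0.0695  0.0298]]
corners foot inner? centres top
[[ 0.5171 -0.091  -0.1255  0.022 ]
 [ 0.5068 -0.0213 -0.0552  0.0223]
 [ 0.558  -0.0851 -0.1255 -0.0194]]
stop top front edge?
[[ 0.5719 -0.0701 -0.1127 -0.0353]
 [ 0.5656 -0.0264 -0.0685 -0.0352]]
tip
[[ 0.5745 -0.0621 -0.1051 -0.0389]]
```

```bash
python3 -m creep '[[1,[-0.005,0,0],0],[1,[-0.018,0,0],0],[1,[-0.036,0,0],0],[1,[-0.056,0,0],0],[1,[-0.073,0,0],0],[1,[-0.085,0,0.0005],0],[1,[-0.091,0,0.0005],0],[1,[-0.092,0.002,0.0005],0],[1,[-0.092,0.015,0.0005],0],[1,[-0.092,0.035,0.0005],0],[1,[-0.092,0.055,0.0005],0],[1,[-0.092,0.068,0.0005],0],[1,[-0.092,0.075,0.0005],0],[1,[-0.092,0.077,0.0005],0],[1,[-0.092,0.077,0.0005],0],[1,[-0.092,0.077,0.0005],0]]'; python3 - <<'E'
from h import *
np.set_printoptions(precision=4,suppress=True)
goal([.531,-.0545,.0515],98.1)
s=observe()
for n in('wrist','top','scene'):cv2.imwrite(f'pics/{n}4.png',camera(n)[:,:,::-1])
a=cv2.imread('pics/scene4.png');cv2.imwrite('pics/scene4c.png',cv2.resize(a[220:380,120:310],None,fx=4,fy=3.7,interpolation=cv2.INTER_CUBIC))
import pickle;pickle.dump(s,open('w4.pkl','wb'))
E
```

```text
t: 8.2
eef_pos: [0.5341, -0.0558, 0.0881]
ee_rot: [0.464, 0.534, -0.534, -0.463]
force: [0.2, -0.3, -4.0]
width: 0.0578
toolx ang 98.10059777666639 tooly [ 0.0014 -0.0001 -1.    ] shift mm [ 1.7841 36.6224  2.9774] spin 0.0005977766663960438 pos [ 0.5341 -0.0558  0.0881] F [ 0.1659 -0.3481 -3.9731] w 0.057840221021683284 t 8.2 j [ 0.09  0.63 -0.06  1.94  0.06  0.57  1.7 ]
```

View pics/wrist4.png

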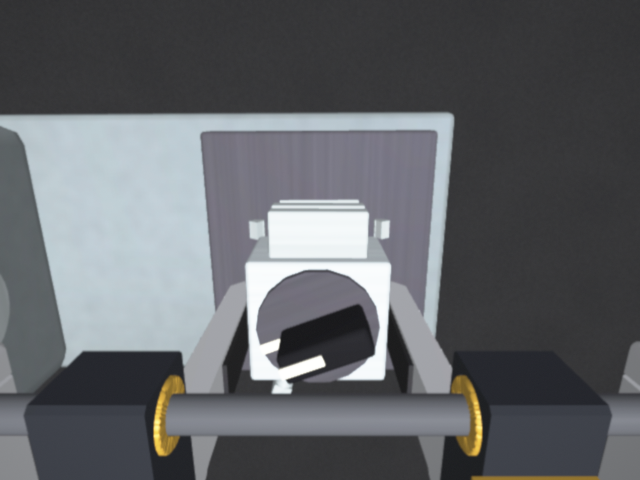

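View pics/scene4c.png

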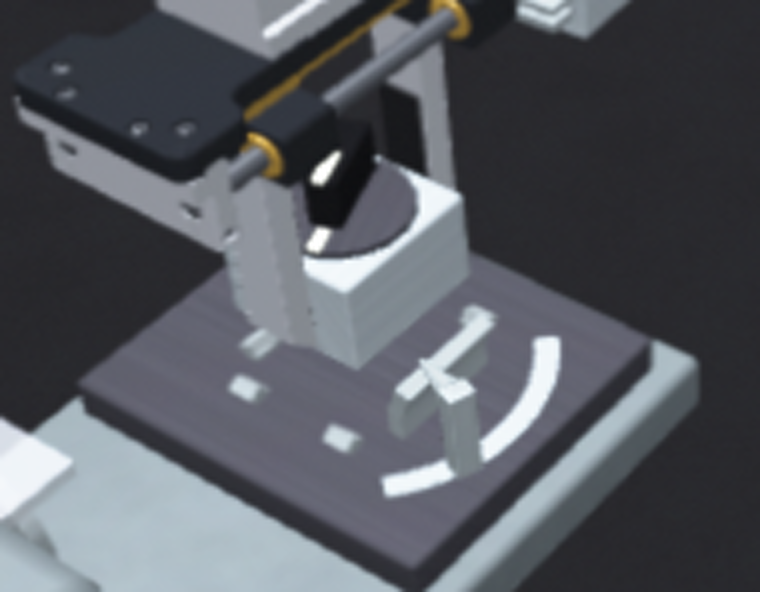

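```bash
python3 - <<'E'
from h import *
import pickle
np.set_printoptions(precision=4,suppress=True)
s=pickle.load(open('w4.pkl','rb'));R=Ro.from_quat(s['ee_rot']).as_matrix()
g=lambda P,z:((px2w('wrist',P,z,s)-s['eef_pos'])@R)[:,[0,2]]
print('plate front',g([(202,131),(437,131)],.045))
print('corner',g([(257,229),(382,229)],.051))
print('lip top',g([(280,201),(359,201)],.052))
print('clamp top front',g([(247,263),(390,263),(385,380),(252,380)],s['eef_pos'][2]+.0335))
a=cv2.imread('pics/wrist4.png');cv2.imwrite('pics/w4c.png',cv2.resize(a[120:275,190:450],None,fx=3,fy=3.5,interpolation=cv2.INTER_CUBIC))
a=cv2.imread('pics/top4.png');cv2.imwrite('pics/t4c.png',cv2.resize(a[200:315,365:485],None,fx=5,fy=5,interpolation=cv2.INTER_CUBIC))
E
```

```text
plate front [[-0.0614  0.0757]
 [ 0.0655  0.0758]]
corner [[-0.033   0.0226]
 [ 0.0373  0.0227]]
lip top [[-0.0196  0.0388]
 [ 0.0238  0.0388]]
clamp top front [[-0.0264  0.0276]
 [ 0.0291  0.0276]
 [ 0.0297 -0.0251]
 [-0.0268 -0.0252]]
```

View pics/w4c.png

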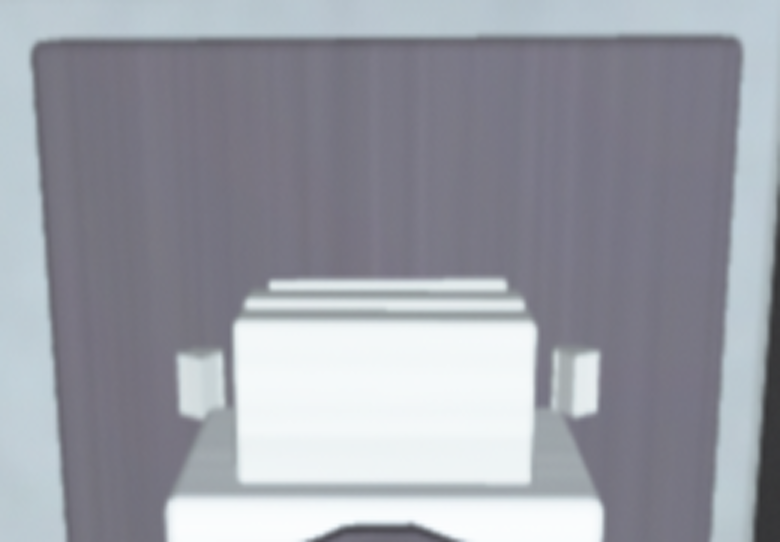

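View pics/t4c.png

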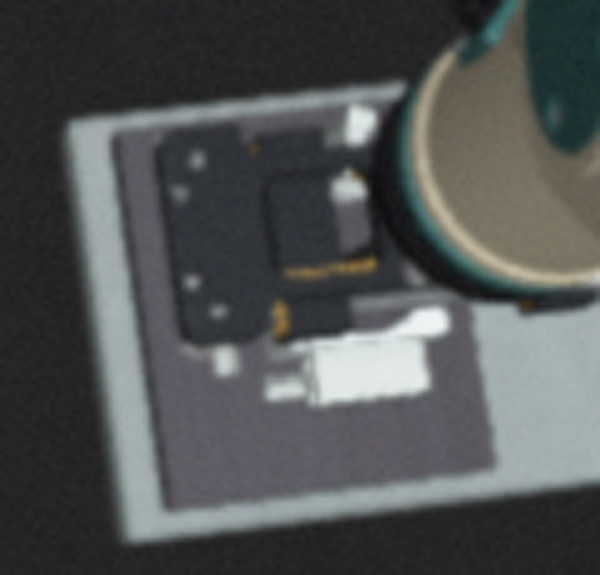

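```bash
python3 -m creep '[[1,[0.0007,0.003,0.0003],0],[1,[0.0007,0.01,0.0003],0],[1,[0.0007,0.017,0.0003],0],[1,[0.0007,0.023,0.0003],0],[1,[0.0007,0.027,0.0003],0],[1,[0.0007,0.029,0.0003],0],[1,[0.0007,0.031,0.0003],0],[1,[0.0007,0.032,0.0003],0],[1,[0.0007,0.033,0.0003],0],[1,[0.0007,0.034,0.0003],0],[1,[0.0007,0.034,0.0003],0],[1,[0.0007,0.034,0.0003],0]]'
```

```text
t: 9.55
eef_pos: [0.5331, -0.0552, 0.0535]
ee_rot: [0.463, 0.534, -0.534, -0.463]
force: [0.3, -0.2, -4.4]
width: 0.0577
```

```bash
python3 -m creep '[[1,[0,0.0005,0],0],[1,[0,0.001,0],0],[1,[0,0.001,0],0],[1,[0,0.001,0],0]]'; python3 -m creep '[[1,[0,0.0005,0],0],[1,[0,0.001,0],0],[1,[0,0.001,0],0],[1,[0,0.001,0],0]]'
```

```text
t: 9.95
eef_pos: [0.5331, -0.0552, 0.0524]
ee_rot: [-0.463, -0.534, 0.534, 0.463]
force: [-0.1, -0.2, -4.1]
width: 0.0578
t: 10.35
eef_pos: [0.5332, -0.0552, 0.0516]
ee_rot: [0.463, 0.534, -0.534, -0.463]
force: [0.0, -0.3, -1.7]
width: 0.0577
```

```bash
python3 -m creep '[[1,[0,0.0005,0],0],[1,[0,0.0005,0],0],[1,[0,0.0005,0],0]]'; python3 - <<'E'
from h import *
for n in('wrist','scene'):cv2.imwrite(f'pics/{n}5.png',camera(n)[:,:,::-1])
a=cv2.imread('pics/scene5.png');cv2.imwrite('pics/scene5c.png',cv2.resize(a[240:380,120:310],None,fx=4,fy=4,interpolation=cv2.INTER_CUBIC))
E
```

```text
t: 10.65
eef_pos: [0.5332, -0.0552, 0.0516]
ee_rot: [0.464, 0.534, -0.534, -0.463]
force: [-1.6, -0.2, 5.7]
width: 0.0579
```

View pics/scene5c.png

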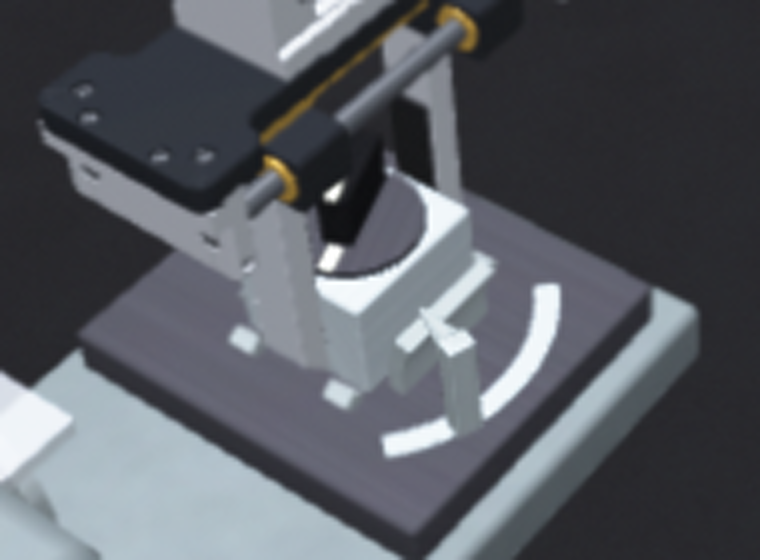

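View pics/wrist5.png

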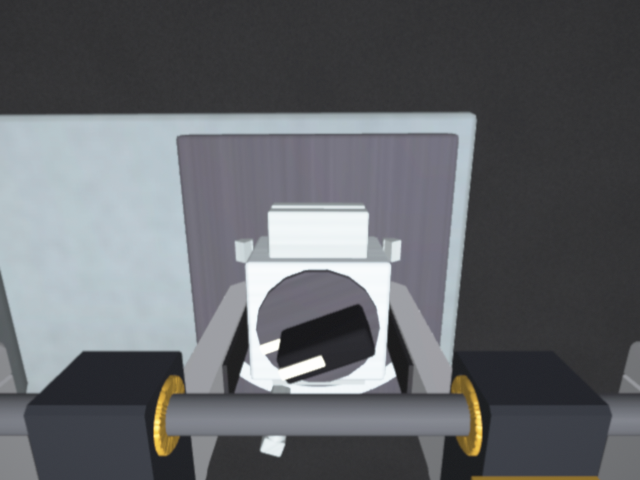

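```bash
python3 -m creep '[[0,[0,0,0],0],[0,[0,0,0],0],[0,[0,0,0],0],[0,[0,0,0],0],[0,[0,0,0],0],[0,[0,0,0],0],[0,[0,-0.005,0],0],[0,[0,-0.02,0],0],[0,[0,-0.045,0],0],[0,[0,-0.075,0],0],[0,[0,-0.105,0],0],[0,[0,-0.125,0],0],[0,[0,-0.135,0],0],[0,[0,-0.14,0],0],[0,[0,-0.14,0],0],[0,[0,-0.14,0],0]]';python3 - <<'E'
from h import *
np.set_printoptions(precision=4,suppress=True)
goal([.531,-.0545,.1],98.1)
s=observe()
for n in('wrist','scene','top'):cv2.imwrite(f'pics/{n}6.png',camera(n)[:,:,::-1])
a=cv2.imread('pics/scene6.png');cv2.imwrite('pics/scene6c.png',cv2.resize(a[240:380,120:310],None,fx=4,fy=4,interpolation=cv2.INTER_CUBIC))
import pickle;pickle.dump(s,open('w6.pkl','wb'))
E
```

```text
t: 12.35
eef_pos: [0.5324, -0.0551, 0.19]
ee_rot: [-0.463, -0.534, 0.534, 0.464]
force: [0.0, 0.1, -0.1]
width: 0.0938
toolx ang 98.1013909409263 tooly [-0.0019  0.0001 -1.    ] shift mm [ 0.8036 89.9926  1.1334] spin 0.0013909409262993222 pos [ 0.5324 -0.0551  0.19  ] F [ 0.0342  0.1219 -0.1251] w 0.09383833708871693 t 12.35 j [ 0.1   0.48 -0.07  1.85  0.04  0.81  1.72]
```

View pics/wrist6.png

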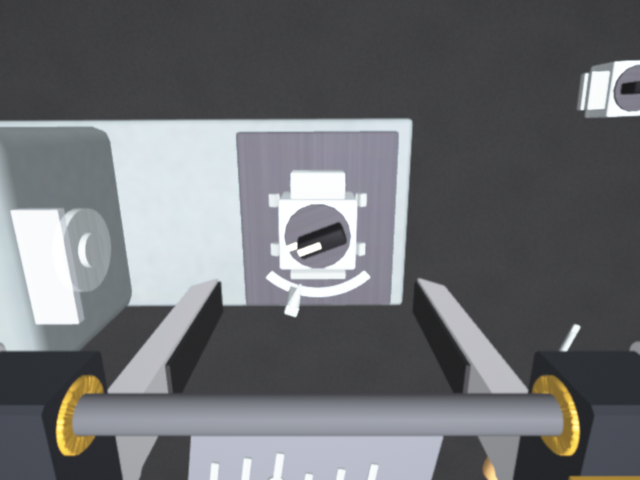

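View pics/scene6c.png

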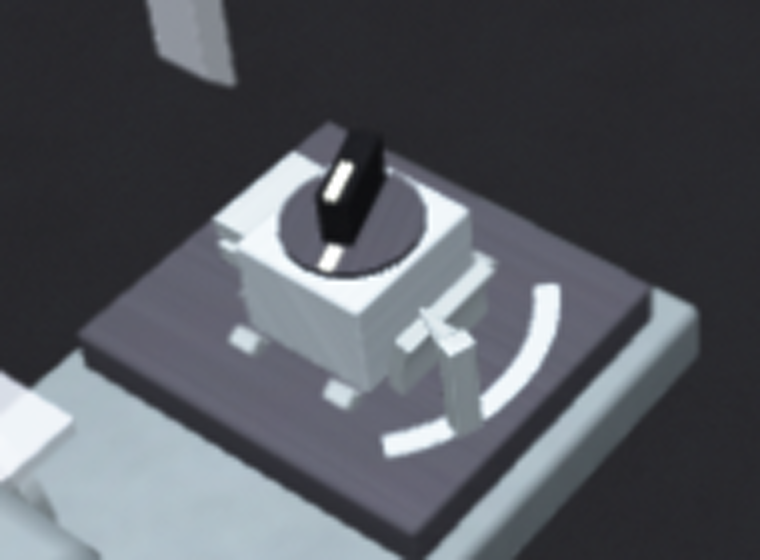

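Seated flat, with the back to the stop and the jaws to the front. Next I'll measure the dial axis, the pointer angle and the index tip in the wrist view.

```bash
python3 - <<'E'
import cv2
a=cv2.imread('pics/wrist6.png');cv2.imwrite('pics/w6c.png',cv2.resize(a[165:325,255:380],None,fx=5,fy=3.7,interpolation=cv2.INTER_CUBIC))
E
```

View pics/w6c.png

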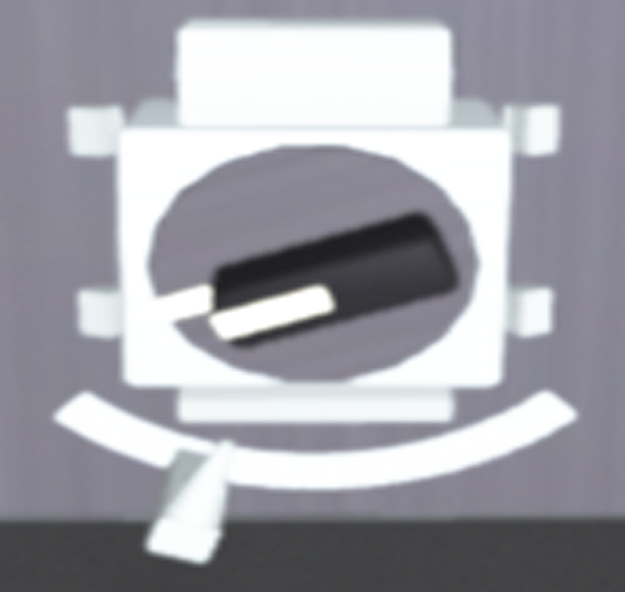

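```bash
python3 - <<'E'
from h import *
import pickle
np.set_printoptions(precision=4,suppress=True)
s=pickle.load(open('w6.pkl','rb'));R=Ro.from_quat(s['ee_rot']).as_matrix()
f=lambda P:np.c_[[(p[0]+.5)/5-.5+255 for p in P],[(p[1]+.5)/3.7-.5+165 for p in P]]
def g(P,z):
    c=px2w('wrist',f(P),z,s); return c[:,:2],((c-s['eef_pos'])@R)[:,[0,2]]
ang=lambda d:np.degrees(np.arctan2(d[1],d[0]))
d=g([(314.5,263)],.089);print('disc',d)
p=g([(157,309),(212,298)],.089);print('ptr',p,ang(p[0][0]-d[0][0]),ang(p[0][0]-p[0][1]))
b=g([(215,328),(333,297)],.111);print('bar',b,ang(b[0][0]-b[0][1]))
t=g([(231,441)],.081);print('tip',t,ang(t[0][0]-d[0][0]),np.linalg.norm(t[0][0]-d[0][0]))
c=g([(118,128),(512,128),(503,385),(126,385)],.085);print(c,c[0].mean(0),c[1].mean(0),ang(c[0][1]-c[0][0]),ang(c[0][2]-c[0][3]))
k=g([(96,130),(532,130),(530,311),(100,311)],.052);print('corners',k[0].mean(0),k[1].mean(0))
E
```

```text
disc (array([[ 0.5313, -0.0542]]), array([[0.001 , 0.0007]]))
ptr (array([[ 0.5441, -0.0759],
       [ 0.5407, -0.0682]]), array([[-0.0223, -0.0088],
       [-0.0141, -0.0065]])) -59.579325468128054 -66.1459354730813
bar (array([[ 0.5395, -0.0668],
       [ 0.5313, -0.0517]]), array([[-0.0126, -0.0056],
       [ 0.0035,  0.0004]])) -61.48582340972146
tip (array([[ 0.574 , -0.0613]]), array([[-0.012 , -0.0406]])) -9.39735106101625 0.0432762813961389
(array([[ 0.5093, -0.0861],
       [ 0.5012, -0.0296],
       [ 0.5542, -0.0219],
       [ 0.5623, -0.0788]]), array([[-0.0275,  0.027 ],
       [ 0.0296,  0.0271],
       [ 0.0298, -0.0265],
       [-0.0277, -0.0265]])) [ 0.5318 -0.0541] [0.0011 0.0003] 98.13666912800792 98.1338821771123
corners [ 0.5322 -0.0541] [ 0.001  -0.0002]
```

```bash
python3 -m creep '[[0,[0,0,0],3],[0,[0,0,0],10],[0,[0,0,0],18],[0,[0,0.01,0],26],[0,[0,0.02,0],34],[0,[0,0.03,0],42],[0,[0,0.04,0],50],[0,[0,0.04,0],58],[0,[0,0.04,0],65],[0,[0,0.04,0],68.5],[0,[0,0.04,0],68.5],[0,[0,0.04,0],68.5],[0,[0,0.04,0],68.5]]';python3 - <<'E'
from h import *
np.set_printoptions(precision=4,suppress=True)
goal([.532,-.0552,.094],29.5)
s=observe()
for n in('wrist',):cv2.imwrite(f'pics/{n}7.png',camera(n)[:,:,::-1])
import pickle;pickle.dump(s,open('w7.pkl','wb'))
E
```

```text
t: 13.8
eef_pos: [0.533, -0.0552, 0.1507]
ee_rot: [-0.683, -0.181, 0.181, 0.684]
force: [0.4, -0.5, -0.4]
width: 0.0939
toolx ang 29.663872665018022 tooly [-0.0004  0.0001 -1.    ] shift mm [-0.8408 56.7376  0.4323] spin 0.1638726650180189 pos [ 0.533  -0.0552  0.1507] F [ 0.3669 -0.4505 -0.4488] w 0.09391428015810095 t 13.8 j [-0.13  0.55  0.26  1.9  -0.21  0.72  0.78]
```

View pics/wrist7.png

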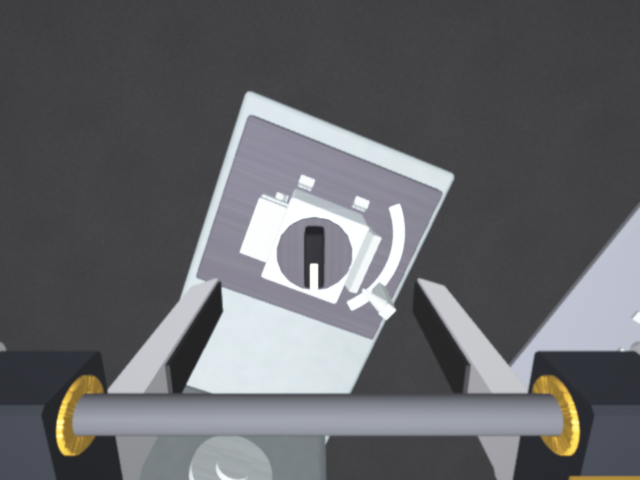

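```bash
python3 -m creep '[[0,[-0.0013,0.004,0.0004],0],[0,[-0.0013,0.015,0.0004],0],[0,[-0.0013,0.03,0.0004],0],[0,[-0.0013,0.043,0.0004],0],[0,[-0.0013,0.051,0.0004],0],[0,[-0.0013,0.055,0.0004],0],[0,[-0.0013,0.0565,0.0004],0],[0,[-0.0013,0.0565,0.0004],0],[0,[-0.0013,0.0565,0.0004],0]]' 25; python3 -m creep '[[0.5,[0,0,0],0],[0.5,[0,0,0],0],[0.5,[0,0,0],0],[0.5,[0,0,0],0],[0.5,[0,0,0],0],[0.5,[0,0,0],0]]'
python3 - <<'E'
from h import *
np.set_printoptions(precision=4,suppress=True)
goal([.532,-.0552,.094],29.5)
s=observe()
for n in('wrist','scene'):cv2.imwrite(f'pics/{n}8.png',camera(n)[:,:,::-1])
E
```

```text
t: 14.75
eef_pos: [0.5321, -0.0556, 0.0948]
ee_rot: [0.684, 0.181, -0.18, -0.684]
force: [-0.4, 0.7, 0.8]
width: 0.0938
t: 15.35
eef_pos: [0.5318, -0.0555, 0.0945]
ee_rot: [-0.684, -0.181, 0.181, 0.684]
force: [0.4, -0.2, 0.1]
width: 0.0497
toolx ang 29.602073238427618 tooly [-0.  0. -1.] shift mm [0.3163 0.4656 0.1171] spin 0.1020732384276215 pos [ 0.5318 -0.0555  0.0945] F [ 0.3878 -0.157   0.1068] w 0.04966797713406388 t 15.35 j [-0.1   0.63  0.23  1.95 -0.24  0.59  0.81]
```

View pics/wrist8.png

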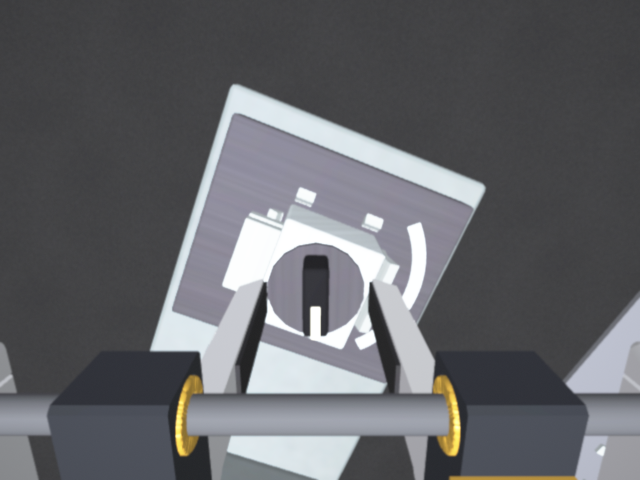

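```bash
python3 -m creep '[[0.5,[-0.0008,0,0],0],[0.7,[-0.001,0,0],0],[0.8,[-0.001,0,0],0],[1,[-0.001,0,0],0],[1,[-0.001,0,0],0],[1,[-0.001,0,0],0],[1,[-0.001,0,0],0],[1,[-0.001,0,0],0]]' 25
python3 - <<'E'
from h import *
np.set_printoptions(precision=4,suppress=True)
goal([.532,-.0552,.094],29.5);print(observe()['ft_torque'])
s=observe()
for n in('wrist','scene'):cv2.imwrite(f'pics/{n}9.png',camera(n)[:,:,::-1])
E
```

```text
t: 16.25
eef_pos: [0.5309, -0.056, 0.0945]
ee_rot: [-0.684, -0.181, 0.181, 0.684]
force: [0.7, -0.3, 0.5]
width: 0.0118
toolx ang 29.597258253760558 tooly [ 0.  0. -1.] shift mm [1.2996 0.4535 0.137 ] spin 0.09725825376055752 pos [ 0.5309 -0.056   0.0945] F [ 0.7013 -0.2614  0.5381] w 0.011803087915615839 t 16.25 j [-0.1   0.63  0.23  1.95 -0.24  0.58  0.81]
[-0.0286 -0.0078 -0.0005]
```

View pics/wrist9.png

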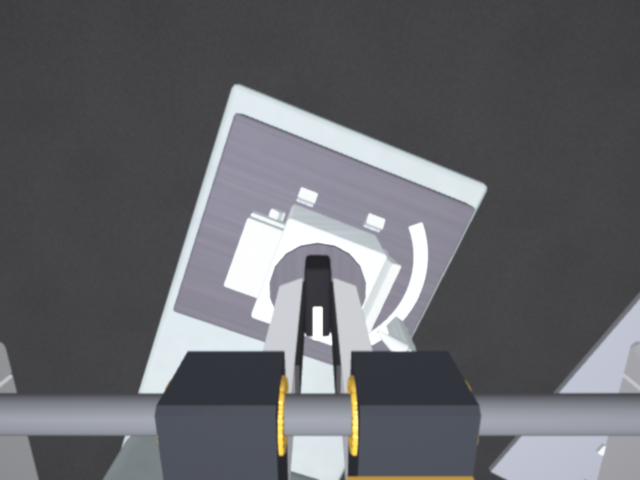

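```bash
python3 - <<'E'
from h import *
np.set_printoptions(precision=4,suppress=True)
s=observe();R=Ro.from_quat(s['ee_rot']).as_matrix()
q=px2w('wrist',[(317.5,243),(270.5,288),(364.5,288),(317.5,288)],.089,s);print(((q-s['eef_pos'])@R))
E
```

```text
[[ 0.0023  0.0054  0.0261]
 [-0.0213  0.0054  0.0025]
 [ 0.0258  0.0054  0.0025]
 [ 0.0023  0.0054  0.0025]]
```

```bash
python3 -m creep '[[1,[0,0,0],-2],[1,[0,0,0],-6],[1,[0,0,0],-11],[1,[0,0,0],-16],[1,[0,0,0],-21],[1,[0,0,0],-26],[1,[0,0,0],-31],[1,[0,0,0],-36],[1,[0,0,0],-41],[1,[0,0,0],-45],[1,[0,0,0],-47],[1,[0,0,0],-48],[1,[0,0,0],-48],[1,[0,0,0],-48],[1,[0,0,0],-48]]'
python3 - <<'E'
from h import *
np.set_printoptions(precision=4,suppress=True)
goal([.532,-.0552,.094],79);print(observe()['ft_torque'])
s=observe()
for n in('wrist','scene','top'):cv2.imwrite(f'pics/{n}10.png',camera(n)[:,:,::-1])
a=cv2.imread('pics/scene10.png');cv2.imwrite('pics/scene10c.png',cv2.resize(a[240:380,120:310],None,fx=4,fy=4,interpolation=cv2.INTER_CUBIC))
E
```

```text
t: 17.85
eef_pos: [0.531, -0.0557, 0.0944]
ee_rot: [-0.551, -0.443, 0.443, 0.551]
force: [-0.1, 1.1, -0.6]
width: 0.0119
toolx ang 77.59702137075264 tooly [ 0.0001  0.0001 -1.    ] shift mm [ 0.7441  0.4444 -0.8449] spin -1.4029786292473574 pos [ 0.531  -0.0557  0.0944] F [-0.0501  1.0641 -0.5553] w 0.011875300486667111 t 17.85 j [ 0.06  0.62 -0.01  1.95  0.01  0.58  1.4 ]
[ 0.4163 -0.1418  0.0061]
```

View pics/wrist10.png

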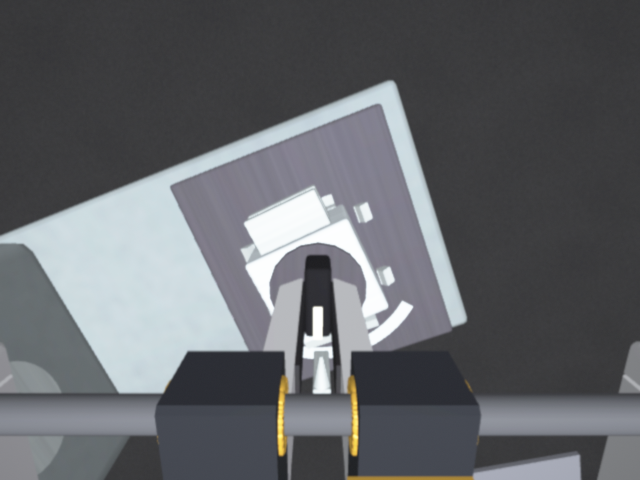

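View pics/scene10c.png

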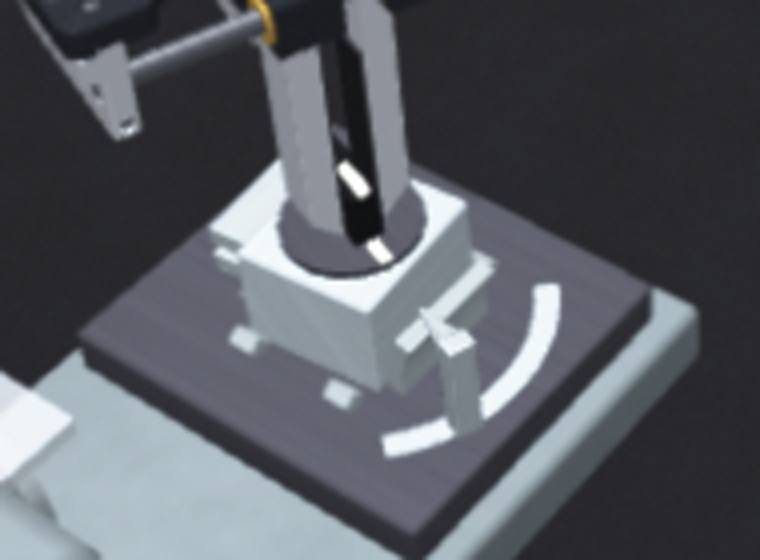

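```bash
python3 - <<'E'
import cv2
a=cv2.imread('pics/wrist10.png');cv2.imwrite('pics/w10c.png',cv2.resize(a[180:400,235:415],None,fx=3.6,fy=2.7,interpolation=cv2.INTER_CUBIC))
E
```

```text
(no output)
```

View pics/w10c.png

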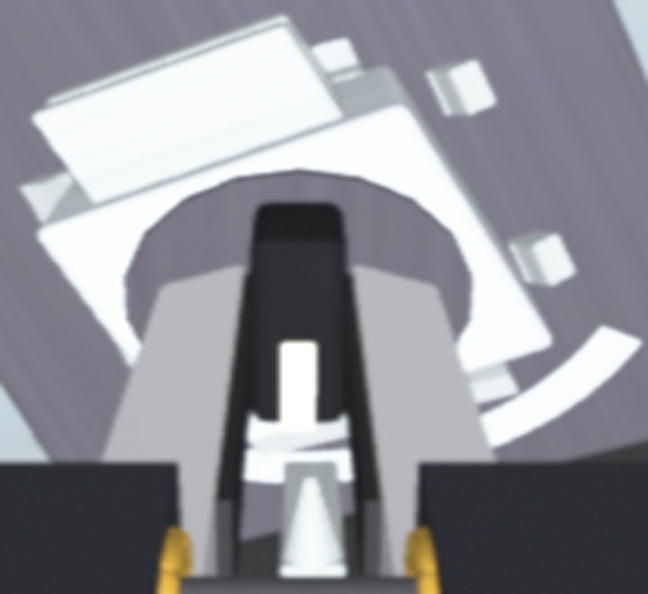

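```bash
python3 - <<'E'
from h import *
np.set_printoptions(precision=4,suppress=True)
s=observe();R=Ro.from_quat(s['ee_rot']).as_matrix()
f=lambda P:np.c_[[(p[0]+.5)/3.6-.5+235 for p in P],[(p[1]+.5)/2.7-.5+180 for p in P]]
ang=lambda d:np.degrees(np.arctan2(d[1],d[0]))
q=px2w('wrist',f([(38,235),(402,105),(552,342)]),.085,s);print(q,ang(q[1]-q[0]),ang(q[2]-q[1]),'c',(q[0]+q[2])/2,np.linalg.norm(q[1]-q[0]),np.linalg.norm(q[2]-q[1]))
p=px2w('wrist',[(172,186),(381,104),(451,331)],.045,s);print(ang(p[1]-p[0]),ang(p[2]-p[1]));
u=(p[1]-p[0])/np.linalg.norm(p[1]-p[0]);v=(p[2]-p[1])/np.linalg.norm(p[2]-p[1])
print('seat',p[1]-u*.065+v*.075)
t=px2w('wrist',f([(311,478)]),.081,s);print('tip',t, 'ptr dir',ang(R[:,0])-90)
E
```

```text
[[ 0.5131 -0.0875  0.085 ]
 [ 0.4996 -0.0328  0.085 ]
 [ 0.5502 -0.0207  0.085 ]] 103.90552060242412 13.430486713417508 c [ 0.5317 -0.0541  0.085 ] 0.05629957339238487 0.052005166143262144
98.35227050131033 7.971459649571339
seat [ 0.5343 -0.0549  0.045 ]
tip [[ 0.5744 -0.0616  0.081 ]] ptr dir -12.392729923298774
```

```bash
python3 -m creep '[[1,[0,0,0],-3],[1,[0,0,0],-6],[1,[0,0,0],-7.7],[1,[0,0,0],-7.7],[1,[0,0,0],-7.7],[1,[0,0,0],-5.5],[1,[0,0,0],-4],[1,[0,0,0],-2.8],[1,[0,0,0],-2.2],[1,[0,0,0],-2.2],[1,[0,0,0],-2.2]]'
python3 - <<'E'
from h import *
np.set_printoptions(precision=4,suppress=True)
goal([.532,-.0552,.094],79);print(observe()['ft_torque'])
s=observe()
import pickle;pickle.dump(s,open('w11.pkl','wb'))
a=camera('wrist')[:,:,::-1];cv2.imwrite('pics/wrist11.png',a)
cv2.imwrite('pics/w11c.png',cv2.resize(a[180:400,235:415],None,fx=3.6,fy=2.7,interpolation=cv2.INTER_CUBIC))
E
```

```text
t: 19.1
eef_pos: [0.5307, -0.0566, 0.0945]
ee_rot: [0.543, 0.453, -0.454, -0.542]
force: [0.2, -1.4, 0.7]
width: 0.0118
toolx ang 79.77044145435477 tooly [-0.0004 -0.0007 -1.    ] shift mm [ 1.6283  0.4922 -1.0596] spin 0.7704414543547671 pos [ 0.5307 -0.0566  0.0945] F [ 0.2253 -1.4276  0.7297] w 0.01183543241532175 t 19.1 j [ 0.07  0.62 -0.02  1.95  0.02  0.58  1.42]
[-0.4367  0.0486 -0.0184]
```

View pics/w11c.png

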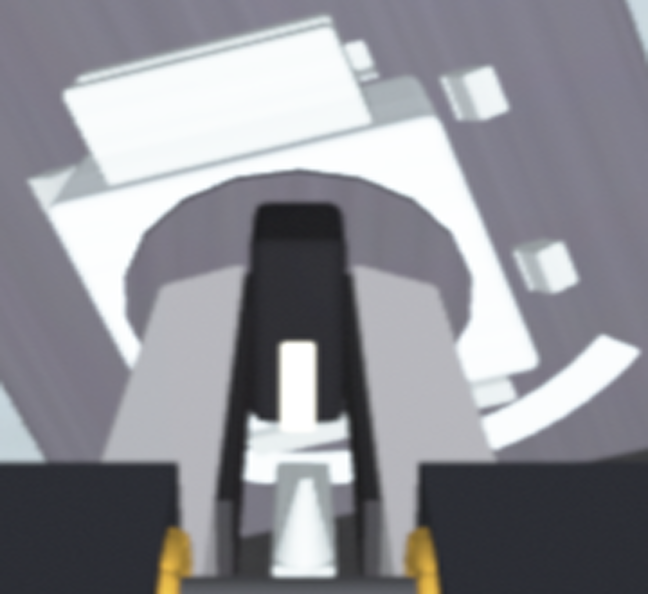

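```bash
python3 - <<'E'
from h import *
import pickle
np.set_printoptions(precision=4,suppress=True)
s=pickle.load(open('w11.pkl','rb'));R=Ro.from_quat(s['ee_rot']).as_matrix()
f=lambda P:np.c_[[(p[0]+.5)/3.6-.5+235 for p in P],[(p[1]+.5)/2.7-.5+180 for p in P]]
ang=lambda d:np.degrees(np.arctan2(d[1],d[0]))
q=px2w('wrist',f([(47,205),(437,117),(538,363)]),.085,s);print(ang(q[1]-q[0]),ang(q[2]-q[1]),'c',(q[0]+q[2])/2)
j=px2w('wrist',f([(64,94),(332,22),(368,122),(106,186)]),.079,s);print('jaw',ang(j[1]-j[0]),ang(j[2]-j[3]),ang(j[2]-j[1]),ang(j[3]-j[0]))
ax=px2w('wrist',f([(298,204+0)]),.089,s)
t=px2w('wrist',f([(306,480)]),.081,s);print('tip',t,(t-s['eef_pos'])@R, 'ptr dir',ang(R[:,0])-90)
E
```

```text
97.15766667434383 7.888519853669943 c [ 0.5305 -0.055   0.085 ]
jaw 99.62901761702595 98.44998014101087 5.22141692766848 5.930645470233222
tip [[ 0.5746 -0.0617  0.081 ]] [[ 0.0028  0.0135 -0.0442]] ptr dir -10.229558545645233
```

View pics/wrist11.png

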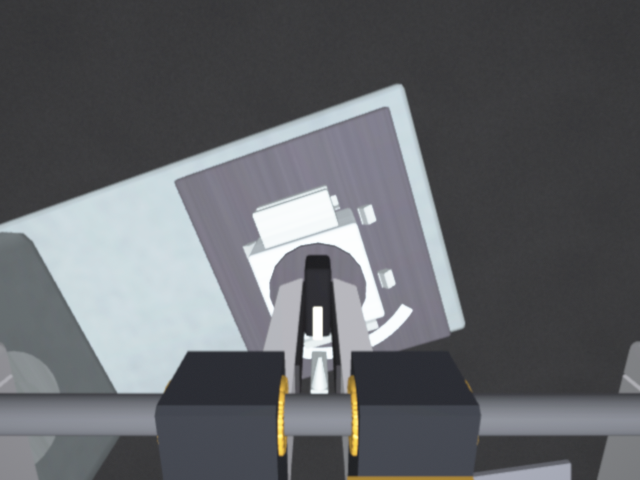

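```bash
python3 -m creep '[[0.8,[0,0,0],0],[0.7,[0,0,0],0],[0.6,[0,0,0],0],[0.5,[0,0,0],0],[0.5,[0,0,0],0],[0.5,[0,-0.004,0],0],[0.5,[0,-0.015,0],0],[0.3,[0,-0.03,0],0],[0.2,[0,-0.05,0],0],[0,[0,-0.07,0],0],[0,[0,-0.085,0],0],[0,[0,-0.095,0],0],[0,[0,-0.1,0],0],[0,[0,-0.1,0],0],[0,[0,-0.1,0],0]]'
python3 - <<'E'
from h import *
np.set_printoptions(precision=4,suppress=True)
s=observe()
import pickle;pickle.dump(s,open('w12.pkl','wb'))
a=camera('wrist')[:,:,::-1];cv2.imwrite('pics/wrist12.png',a)
cv2.imwrite('pics/w12c.png',cv2.resize(a[140:330,230:410],None,fx=4,fy=3.1,interpolation=cv2.INTER_CUBIC))
a=camera('scene')[:,:,::-1];cv2.imwrite('pics/scene12c.png',cv2.resize(a[240:380,120:310],None,fx=4,fy=4,interpolation=cv2.INTER_CUBIC))
E
```

```text
t: 20.65
eef_pos: [0.5305, -0.0559, 0.194]
ee_rot: [-0.542, -0.453, 0.454, 0.543]
force: [0.2, 0.5, -0.7]
width: 0.0942
```

View pics/w12c.png

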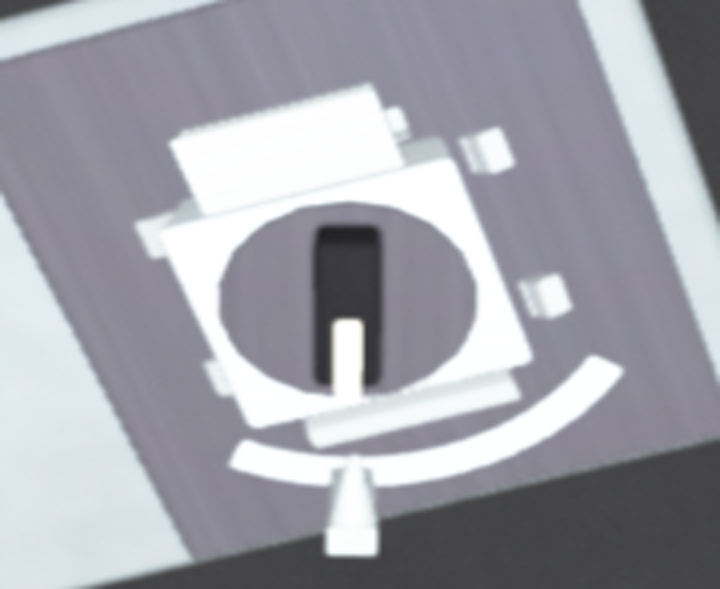

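View pics/scene12c.png

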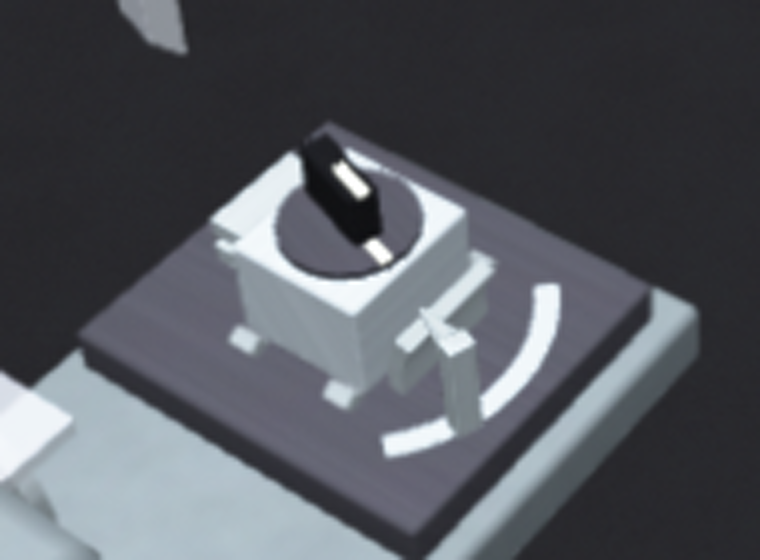

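```bash
python3 - <<'E'
from h import *
import pickle
np.set_printoptions(precision=4,suppress=True)
s=pickle.load(open('w12.pkl','rb'));R=Ro.from_quat(s['ee_rot']).as_matrix()
f=lambda P:np.c_[[(p[0]+.5)/4-.5+230 for p in P],[(p[1]+.5)/3.1-.5+140 for p in P]]
ang=lambda d:np.degrees(np.arctan2(d[1],d[0]))
w=lambda P,z:px2w('wrist',f(P),z,s)
q=w([(163,229),(450,159),(532,362),(252,427)],.085);print('block',ang(q[1]-q[0]),ang(q[2]-q[3]),ang(q[2]-q[1]),ang(q[3]-q[0]),q.mean(0))
p=w([(0,62),(228,0)],.045);print('plate',ang(p[1]-p[0]))
d=w([(348,301)],.089)[0];l=w([(347.5,402)],.089)[0];t=w([(353,456)],.081)[0]
b=w([(348,320),(347,385)],.111)
print('axis',d,'line',ang(l-d),'bar line',ang(b[1]-b[0]),'bar',ang(np.diff(w([(348,228),(348,385)],.111),axis=0)[0]),'tip',t,ang(t-d),np.linalg.norm((t-d)[:2]),'from blk',ang(t-q.mean(0)))
E
```

```text
block 97.48935167642273 97.52950534134025 8.030110758200657 6.945925065430798 [ 0.5315 -0.0549  0.085 ]
plate 98.50965706494866
axis [ 0.5314 -0.0551  0.089 ] line -10.405067117832804 bar line -10.847860550752637 bar -10.193554750224553 tip [ 0.5744 -0.0618  0.081 ] -8.904535410169087 0.04354892055994581 from blk -9.175489541082344
```

```bash
python3 -m creep '[[0,[0,-0.01,0.02],0],[0,[0,-0.02,0.06],0],[0,[0,-0.03,0.1],0],[0,[0,-0.03,0.13],0],[0,[0,-0.03,0.15],0],[0,[0,-0.03,0.15],0],[0,[0,-0.03,0.15],0],[0,[0,-0.03,0.15],0]]'; python3 - <<'E'
from h import *
np.set_printoptions(precision=4,suppress=True)
ang=lambda d:np.degrees(np.arctan2(d[1],d[0]))
f=lambda P:(np.array(P,float)+.5)/4-.5+np.array((120,240))
w=lambda P,z:px2w('scene',f(P),z)
d=w([(350,221)],.089)[0];l=w([(367,240),(391,261)],.089);t=w([(422,310)],.081)[0]
b=w([(336,166),(368,198)],.111)
print(d,ang(l[1]-d),ang(l[1]-l[0]),ang(b[1]-b[0]),t,ang(t-d),np.linalg.norm((t-d)[:2]))
a=camera('top')[:,:,::-1];cv2.imwrite('pics/t13.png',a);cv2.imwrite('pics/t13c.png',cv2.resize(a[205:305,375:475],None,fx=6,fy=6,interpolation=cv2.INTER_CUBIC))
E
```

```text
t: 21.55
eef_pos: [0.3847, -0.0295, 0.2244]
ee_rot: [0.543, 0.454, -0.453, -0.542]
force: [-0.0, -0.5, 0.4]
width: 0.0941
[ 0.5301 -0.0564  0.089 ] -6.88045500607298 -4.153847782086092 -7.8958569697676655 [ 0.5712 -0.0623  0.081 ] -8.160591735710234 0.04151977627225596
```

View pics/t13c.png

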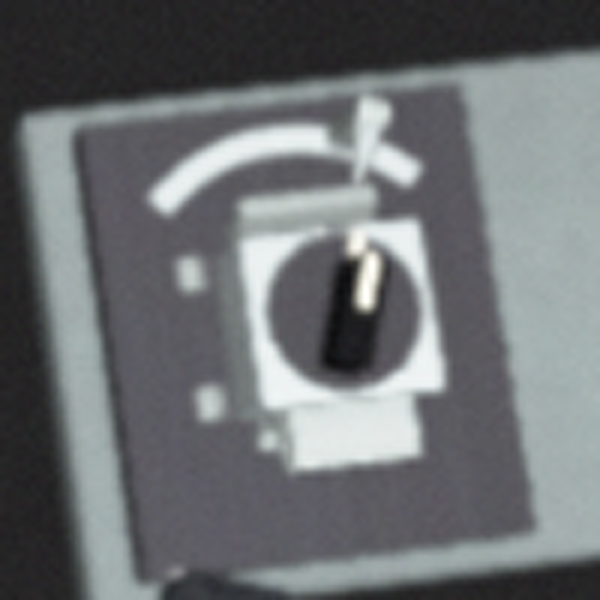

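View pics/t13.png

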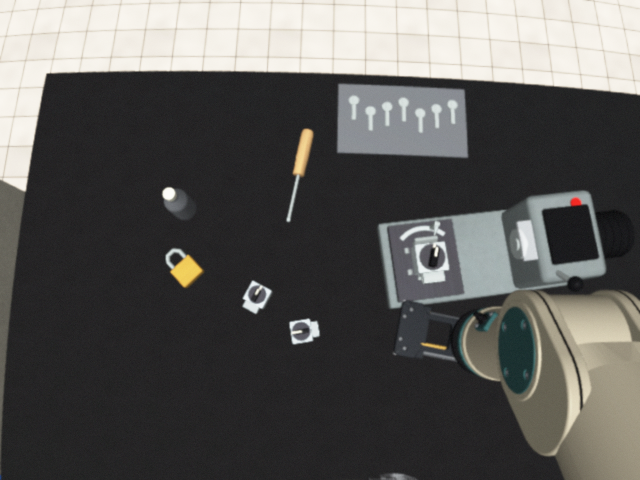

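```bash
python3 -c "
from bench import finish_job
print(finish_job())"
```

```text
the job is handed in; nothing more can be done
None
```

I handed the job in at about 21.6 s of the 58 s limit. The large clamp sits flat in the seat, and the pointer is within about 1–2° of the index tip.

**What I did:**
- I carried the clamp by its plain sides and lowered it until light contact at about 6 N. I then let go, gripped the dial's bar and turned it counter-clockwise in one grasp.
- While I turned the dial, the block twisted about 5.5° within the seat's play. I overshot the dial slightly and turned back, which brought the block straight again.

**Last checks:**
- **Seating:** the clamp's back is to the stop and its jaws face the open front. It is within about 1° of the seat's axis. It rests towards the -y side of the play, roughly 1 mm off centre.
- **Pointer against index tip:** the cameras disagree slightly. The wrist camera puts the pointer about 1.3° short (clockwise of the tip). The top camera, at low resolution, puts it about 2.5° short. The scene camera's three readings of the pointer range from 0.3° to 4° past the tip. I left it rather than nudge it further.
- **Surroundings:** the bottle, padlock, screwdriver and the two smaller clamps look unmoved. The arm is clear and touching nothing.

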